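# Find the loose-capped sample jar

## Task

One of the four sample jars in the sloped rack has a loose screw cap. Test-twist the caps, either way, while the jars stand in the rack: stop when a cap resists, but turn the loose one on by at least an eighth of a turn to make sure, and leave it turned. Then set the loose-capped jar down upright on the floor of the steel tray without dropping it, leave the three tight ones fully seated in their pockets, and do not disturb the dish, slide box and bottle nearby.

Things in the scene. Friction and masses are not known exactly. Their poses are not given: they have to be found in the camera images.
- jar_a_mid (a point): Jar a, in the first pocket, at the rack's right-hand end (-y) as the robot sees it; white, square, with a ribbed round grey screw cap. The point is on its axis half-way up, 45 mm above its underside; z runs up the jar through the cap, x and y are square to its sides. The cap (48 mm across) is 15 to 45 mm above this point along z, its middle at +30 mm; the square body ends at +5 mm.
- jar_a: Jar a as a whole; origin at the centre of its underside, axes as at its middle. Body 54 x 54 mm, 50 mm high, then a round neck 42 mm across and the cap 48 mm across and 30 mm high; 90 mm in all, about 0.2 kg. All four jars look and weigh alike; three caps are tight and one, any of the four, is loose.
- jar_b_mid (a point): Jar b, in the second pocket from the right; white, square, with a ribbed round grey screw cap. The point is on its axis half-way up, 45 mm above its underside; z runs up the jar through the cap, x and y are square to its sides. The cap (48 mm across) is 15 to 45 mm above this point along z, its middle at +30 mm; the square body ends at +5 mm.
- jar_b: Jar b as a whole; origin at the centre of its underside, axes as at its middle. Body 54 x 54 mm, 50 mm high, then a round neck 42 mm across and the cap 48 mm across and 30 mm high; 90 mm in all, about 0.2 kg. All four jars look and weigh alike; three caps are tight and one, any of the four, is loose.
- jar_c_mid (a point): Jar c, in the third pocket from the right; white, square, with a ribbed round grey screw cap. The point is on its axis half-way up, 45 mm above its underside; z runs up the jar through the cap, x and y are square to its sides. The cap (48 mm across) is 15 to 45 mm above this point along z, its middle at +30 mm; the square body ends at +5 mm.
- jar_c: Jar c as a whole; origin at the centre of its underside, axes as at its middle. Body 54 x 54 mm, 50 mm high, then a round neck 42 mm across and the cap 48 mm across and 30 mm high; 90 mm in all, about 0.2 kg. All four jars look and weigh alike; three caps are tight and one, any of the four, is loose.
- jar_d_mid (a point): Jar d, in the pocket at the left-hand end (+y); white, square, with a ribbed round grey screw cap. The point is on its axis half-way up, 45 mm above its underside; z runs up the jar through the cap, x and y are square to its sides. The cap (48 mm across) is 15 to 45 mm above this point along z, its middle at +30 mm; the square body ends at +5 mm.
- jar_d: Jar d as a whole; origin at the centre of its underside, axes as at its middle. Body 54 x 54 mm, 50 mm high, then a round neck 42 mm across and the cap 48 mm across and 30 mm high; 90 mm in all, about 0.2 kg. All four jars look and weigh alike; three caps are tight and one, any of the four, is loose.
- cap_a (a joint): Angle of jar a's cap about the jar's z axis (rad), counter-clockwise from above positive, 0 at the start, tight or loose. A loose cap turns either way up to 2.2 at about 0.05 N m and stays where left; a tight one gives about 0.1 (0.15 when forced), then resists (0.4 N m is clear proof). The jar may turn 0.06 in its pocket. Caps do not come off.
- cap_b (a joint): Angle of jar b's cap about the jar's z axis (rad), counter-clockwise from above positive, 0 at the start, tight or loose. A loose cap turns either way up to 2.2 at about 0.05 N m and stays where left; a tight one gives about 0.1 (0.15 when forced), then resists (0.4 N m is clear proof). The jar may turn 0.06 in its pocket. Caps do not come off.
- cap_c (a joint): Angle of jar c's cap about the jar's z axis (rad), counter-clockwise from above positive, 0 at the start, tight or loose. A loose cap turns either way up to 2.2 at about 0.05 N m and stays where left; a tight one gives about 0.1 (0.15 when forced), then resists (0.4 N m is clear proof). The jar may turn 0.06 in its pocket. Caps do not come off.
- cap_d (a joint): Angle of jar d's cap about the jar's z axis (rad), counter-clockwise from above positive, 0 at the start, tight or loose. A loose cap turns either way up to 2.2 at about 0.05 N m and stays where left; a tight one gives about 0.1 (0.15 when forced), then resists (0.4 N m is clear proof). The jar may turn 0.06 in its pocket. Caps do not come off.
- rack: Fixed aluminium rack: four square pockets in a row along its y, 105 mm apart, the row's middle over the origin (on the table), pocket floors' middles 34 mm up. Jars lean 30 degrees towards the robot: their axes point to (-0.5, 0, 0.866) in the rack's frame. Pockets are 57.6 mm square, 33 mm deep along the axis, and stop the jars from turning; draw a jar out along its axis.
- tray_in (a point): Middle of the inner floor of the fixed steel reject tray: open, 120 mm (its x) by 200 mm (its y) outside, walls 4 mm thick and 25 mm high over the table, floor 4 mm over the table. Starts empty.
- dish_mid (a point): Bystander: loose glass dish with lid, 90 mm across, 16 mm high; the point is its centre.
- slidebox_mid (a point): Bystander: loose wooden slide box 90 x 60 x 32 mm; the point is its centre.
- flask_mid (a point): Bystander: loose steel bottle 68 mm across, 170 mm high; the point is its axis half-way up.
- tray: The reject tray as a whole; origin on the table under its middle.
There are look-alikes about, which are no part of the job. Leave any purple or turquoise look-alike of the jar_d alone. Leave any purple look-alike of the jar_a alone.

How it is judged:
By the outcome, as a careful person would: the job done as asked, in the order asked, and still so for the second after the job is handed in, with the robot touching nothing.
It also fails if it takes over 64 s, if anything falls off the work surface, if the arm or the gripper's body presses on something with over 40 N, if the wrist force passes 120 N, or if a joint passes its speed limit or range.

## Robot

A 6-joint arm with a two-finger parallel gripper is mounted at the origin on the work surface. World frame = base frame: x ahead of the robot, y to its left, z up, the work surface at z = 0. Lengths are in mm, angles in rad, forces in N, time in s.
With the tool pointing down it reaches from about 275 to 975 mm from the base axis. Payload 8.4 kg.
Tool frame: the origin (TCP) lies at the very end of the fingers, on their centre line; the grasp point (between the pads) lies robot.grip_point_offset behind it (robot.grip_point_offset is the distance from the TCP to the grasp point, in mm); z points along the fingers, y is the direction in which the jaws open and shut (so a half turn about z gives the same grasp; the last joint's range is limited). The gripper opens to 92 mm and grips with 3 to 60 N. Pads are 20 mm wide; open, the fingers measure 128 mm over their backs; the gripper's body (75 mm by 189 mm) begins 69 mm behind the grasp point.
Start: joints at [-1.33, 0.353, 1.633, -0, 1.155, -0.002], TCP at [150.262, -606.671, 214.583] pointing down, gripper open.
Joint ranges: [-2.63, 2.63], [-0.92, 2.1], [0.06, 2.66], [-1.3, 4.44], [0, 2.69], [-3.02, 3.02]. Speed limits (rad/s): [2.22, 2.22, 2.79, 3.14, 3.14, 3.14].

## Interface

Orientations are given as a unit quaternion [w, x, y, z].
In Python, from plant import robot gives the robot as it stands.
- The arm moves only by the tool step_arm, never from a script. Its argument "rows" is a list of rows, each an object with "gripper": the finger opening in mm, from 0 to 91.9; "slide": the shift along the world's x, y, z in units of 60 mm (1.0 is 60 mm), a list of three; "angular": the turn, a rotation vector about the world's x, y, z in units of 5 degrees (1.0 is 5 degrees), a list of three. A call has 1 to 12 rows; each row is the pose to reach, as a shift and turn from the pose commanded when the call began; what a row does not reach only later rows make up. A row lasts 1/8 s, in which the tool goes at most 62.5 mm and 10.7 degrees, less where a joint would pass 70% of its speed; a pose out of reach is approached as far as the arm can. A call with a gripper value outside its range is refused whole. The fingers move at their own pace and stop on an object; "newtons" is the grip in N (left out, the last holds). Time passes only in rows, so rows that repeat a pose let the fingers close. It gives the time, the measured TCP pose, the force and the opening at its end, in the units of the state.
- robot.observe(): the state, without advancing time (a new reading comes with each control period).
- robot.read_camera(name): name is "side" or "top" or "wrist"; returns the picture (400x640x3 uint8, red, green, blue); there is no depth.
- robot.camera_params(name): a dict with "vfov" (degrees; the focal length in pixels is half the picture's height over the tangent of half this angle, whatever the lens; pixels are square), "cx", "cy" (the principal point, pixels), "rvec" (rotation vector, rad) and "tvec" (3), from world to camera coordinates, as OpenCV has them. Camera axes: x right, y down, z forward; pixel columns grow to the right and rows downward; lengths in mm; the calibration is good to about 2 mm. A picture is of the moment at which its call begins: read the wrist's pose just before it. camera_params takes no time and is no camera call; for the wrist camera it gives the pose at the moment of the call.
- robot.close_job(): hands the job in, once; it reports no verdict.
The state is a dict: "t": time; "qpos": joint angles; "joint_velocities": joint speeds; "joint_torque": joint torques, N m; "position": TCP position; "eef_rot": TCP orientation; "force": force on the tool from outside, world axes, zero at the start; "ft_torque": the same for the moment, N m; "opening": finger opening in mm.
Only numpy, scipy, OpenCV 4.12 (cv2) and the standard library are available. Lean on these libraries where they do the work, as an engineer would, in place of code of your own. Each camera call takes 0.05 s, during which the arm holds its last target.

## Working session

There is one attempt and no reset: what is moved stays moved. The work goes in short steps, Python scripts to look and compute and a tool call to move; the robot and the scene stay as the last step left them, time stands still between calls to the robot, and variables do not carry over. Pictures are saved under pics/ and viewed, and the job is handed in when it is done.

Besides the shell and the picture viewer there is one more tool, called as name([rows], argument=value, ...), one row to a line, values as JSON. step_arm: Moves the arm, as the interface text tells. Its arguments: {"type":"object","properties":{"rows":{"type":"array"},"newtons":{"type":"number"}},"required":["rows"]}

```bash
ls; mkdir -p pics; python3 - <<'E'
from plant import robot
import cv2
print(robot.grip_point_offset, robot.observe())
for n in ("side","top","wrist"):
    p=robot.camera_params(n); print(n,p)
    im=robot.read_camera(n); cv2.imwrite(f"pics/{n}0.png",im[:,:,::-1])
E
```

```text
pics
18.700000000000003 {'t': 0.0, 'qpos': array([-1.33040511e+00,  3.53637828e-01,  1.63411153e+00, -1.30619145e-05,
        1.15523119e+00, -2.41422914e-03]), 'joint_velocities': array([-0.0009433 ,  0.00094925, -0.00035928, -0.00112239, -0.00067469,
        0.00015499]), 'joint_torque': array([-3.53618721e-03, -5.93839967e+01, -3.34217119e+01,  6.95437426e-02,
        2.35961576e-02, -1.34647935e-04]), 'position': array([ 150.13582833, -606.18855856,  213.87982726]), 'eef_rot': array([-6.88331904e-04,  9.92639177e-01,  1.21107315e-01, -8.83081164e-05]), 'force': array([ 0.04714056, -0.05192078,  0.05815857]), 'ft_torque': array([-0.01454137, -0.05260073,  0.02202525]), 'opening': 91.85432392005521}
side {'vfov': 44.48552540613646, 'cx': 316.37214792596114, 'cy': 201.61752373057107, 'rvec': array([ 0.30204395, -2.8633614 ,  1.05787077]), 'tvec': array([ 562.49694135,  107.39372163, 1460.82800685])}
top {'vfov': 56.957677733429875, 'cx': 326.2341939037075, 'cy': 195.1165898481627, 'rvec': array([ 2.16308821, -2.10329719,  0.1819629 ]), 'tvec': array([  23.97712937,  586.11816   , 1133.51654938])}
wrist {'vfov': 66.58138958437188, 'cx': 320.8568017352481, 'cy': 193.82018029778055, 'rvec': array([-2.31166842,  1.80874436,  0.22939758]), 'tvec': array([-624.36781957,  -27.0447575 ,  388.29579625])}
```

View pics/top0.png

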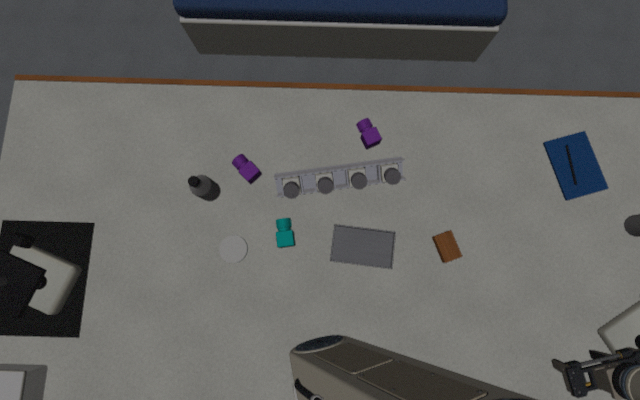

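View pics/side0.png

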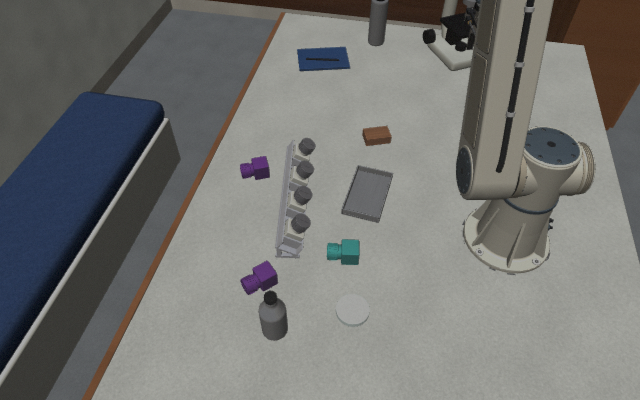

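View pics/wrist0.png

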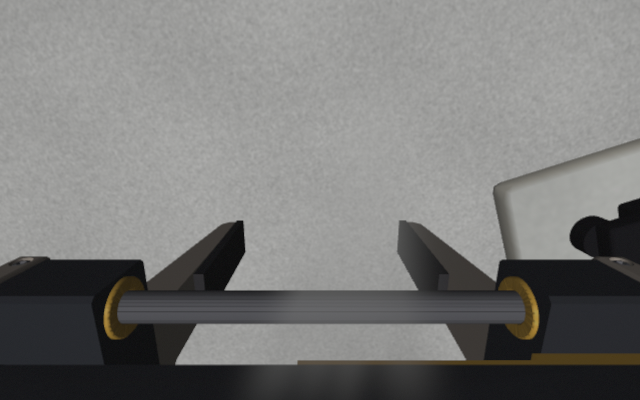

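```bash
python3 - <<'E'
import cv2
a=cv2.imread("pics/top0.png"); cv2.imwrite("pics/top0c.png",cv2.resize(a[110:280,215:475],None,fx=3,fy=3,interpolation=cv2.INTER_CUBIC))
a=cv2.imread("pics/side0.png"); cv2.imwrite("pics/side0c.png",cv2.resize(a[120:270,230:410],None,fx=4,fy=4,interpolation=cv2.INTER_CUBIC))
E
```

```text
(no output)
```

View pics/top0c.png

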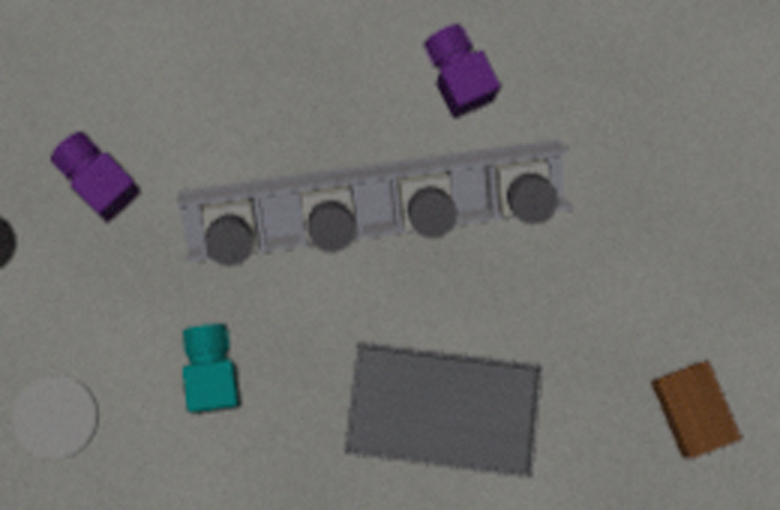

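View pics/side0c.png

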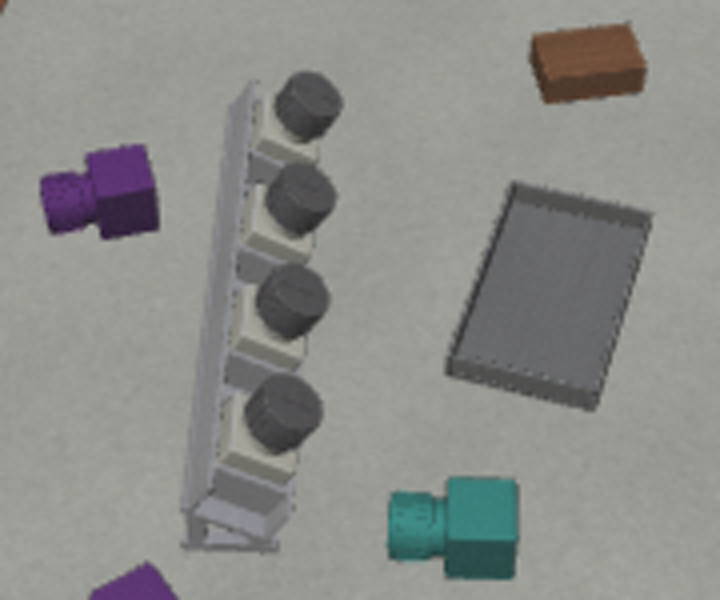

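```bash
cat > h.py <<'E'
import numpy as np, cv2
from scipy.optimize import least_squares
from scipy.spatial.transform import Rotation as R
def K(p): 
    f=200/np.tan(np.radians(p['vfov']/2)); return np.array([[f,0,p['cx']],[0,f,p['cy']],[0,0,1]])
def proj(p,X): return cv2.projectPoints(np.asarray(X,float).reshape(-1,1,3),p['rvec'],p['tvec'],K(p),None)[0].reshape(-1,2)
def ray(p,uv):
    Rm=cv2.Rodrigues(p['rvec'])[0]; C=-Rm.T@p['tvec']; d=np.c_[np.atleast_2d(uv),np.ones(len(np.atleast_2d(uv)))]@np.linalg.inv(K(p)).T@Rm
    return C,d
def onz(p,uv,z):
    C,d=ray(p,uv); return C+d*((z-C[2])/d[:,2])[:,None]
ys=np.array([-157.5,-52.5,52.5,157.5]) # a b c d
def rackpts(x,y,yaw,P):
    P=np.asarray(P,float); c,s=np.cos(yaw),np.sin(yaw); return np.c_[x+c*P[:,0]-s*P[:,1], y+s*P[:,0]+c*P[:,1],P[:,2]]
E
python3 - <<'E'
from h import *
from plant import robot
pt,ps=robot.camera_params("top"),robot.camera_params("side")
top=np.array([[532,197],[431,211],[331,225],[229,239]])/3+[215,110]
side=np.array([[308,106],[300,200],[292,301],[283,413]])/4+[230,120]
cap=np.c_[np.full(4,-37.5),ys,np.full(4,98.95)]
def f(q,w=(1,1)):
    X=rackpts(*q,cap); return np.r_[w[0]*(proj(pt,X)-top).ravel(),w[1]*(proj(ps,X)-side).ravel()]
for w in((1,1),(1,0),(0,1)):
    r=least_squares(f,[600,0,0],args=(w,)); print(r.x,np.round(f(r.x),1))
tr=np.array([[360,344],[540,366],[531,474],[347,453]])/3+[215,110]
print("tray corners z25", onz(pt,tr,25).round(1), onz(pt,tr,25).mean(0))
trs=np.array([[515,183],[652,214],[597,410],[447,375]])/4+[230,120]
print(onz(ps,trs,25).round(1),onz(ps,trs[:],25).mean(0), "bottom corners near", onz(ps,trs,0).mean(0))
print("dish",onz(pt,np.array([[55,417]])/3+[215,110],16),onz(ps,[352,309],16))
print("flask",onz(ps,[270,297],170),onz(pt,[195,181],170))
print("box",onz(pt,np.array([[697,408]])/3+[215,110],32),"turq",onz(pt,np.array([[210,365]])/3+[215,110],27))
print("cams",ray(pt,[320,200])[0],ray(ps,[320,200])[0])
E
```

```text
[ 6.52745052e+02 -5.99107987e-01  1.68738851e-01] [-0.3  0.5 -0.   0.5 -0.3  0.4 -0.1  0.5 -0.5 -0.4 -0.3 -0.6 -0.4 -0.3
 -0.4 -0.2]
[ 6.54224066e+02 -1.08646510e+00  1.68867841e-01] [-0.1  0.   0.1 -0.  -0.1 -0.   0.1  0.  -0.9 -0.6 -0.8 -0.7 -0.8 -0.5
 -0.9 -0.4]
[6.51244493e+02 4.31539307e-01 1.67677906e-01] [-0.6  1.  -0.4  0.9 -0.7  0.9 -0.4  0.9 -0.  -0.1  0.1 -0.2 -0.   0.1
 -0.   0.2]
tray corners z25 [[ 493.3    9.4   25. ]
 [ 475.1 -184.5   25. ]
 [ 360.9 -174.6   25. ]
 [ 377.4   20.4   25. ]] [426.67934963 -82.32141938  25.        ]
[[ 470.5 -182.7   25. ]
 [ 355.5 -170.8   25. ]
 [ 373.5   41.1   25. ]
 [ 489.5   31.2   25. ]] [422.24818304 -70.31158066  25.        ] bottom corners near [423.44538895 -92.74470015   0.        ]
dish [[406.61629791 334.48487493  16.        ]] [[406.96625315 337.22757557  16.        ]]
flask [[593.62464713 429.66733656 170.        ]] [[595.3293979  420.97589084 170.        ]]
box [[ 434.7448213  -349.84431431   32.        ]] turq [[466.13500933 169.67727284  27.        ]]
cams [ 385.85785997   38.62911628 1215.97313754] [ 366.91880378  966.44455898 1180.38561154]
```

```bash
cat >> h.py <<'E'
RACK=[652.7,-0.6,0.1687]
def axis(): 
    c,s=np.cos(RACK[2]),np.sin(RACK[2]); return np.array([-.5*c,-.5*s,.8660254])
def tcp(j,along):  # along: mm above jar underside
    i='abcd'.index(j); return rackpts(*RACK,[[0,ys[i],34]])[0]+axis()*along
def Rtool(tw=0.): # jaw y along rack -y, twisted by tw about jar axis (ccw from above)
    c,s=np.cos(RACK[2]),np.sin(RACK[2]); z=-axis(); y=np.array([s,-c,0]); x=np.cross(y,z)
    return R.from_rotvec(axis()*tw)*R.from_matrix(np.c_[x,y,z])
def state():
    from plant import robot
    o=robot.observe(); q=o['eef_rot']; return o,R.from_quat([q[1],q[2],q[3],q[0]])
def delta(pos,rot):
    o,r=state(); print('slide',((pos-o['position'])/60).round(3),'ang',(np.degrees((rot*r.inv()).as_rotvec())/5).round(3))
def rep():
    o,r=state(); print('t',round(o['t'],2),'q',o['qpos'].round(3),'p',o['position'].round(1),'F',o['force'].round(1),'T',o['ft_torque'].round(2),'op',round(o['opening'],1),'z',r.as_matrix()[:,2].round(3),'y',r.as_matrix()[:,1].round(3)); return o,r
E
python3 - <<'E'
from h import *
for j in 'abcd': print(j,tcp(j,60.3).round(1),tcp(j,150).round(1))
print(Rtool().as_matrix().round(3)); delta(tcp('a',150),Rtool()); rep()
E
```

```text
a [ 649.4 -160.9   86.2] [ 605.2 -168.5  163.9]
b [631.8 -57.4  86.2] [587.6 -64.9 163.9]
c [614.2  46.1  86.2] [569.9  38.6 163.9]
d [596.5 149.6  86.2] [552.3 142.1 163.9]
[[ 0.854  0.168  0.493]
 [ 0.145 -0.986  0.084]
 [ 0.5    0.    -0.866]]
slide [ 7.585  7.297 -0.835] ang [ 1.214 -5.877 -0.832]
t 0.15 q [-1.33   0.354  1.634 -0.     1.155 -0.002] p [ 150.1 -606.3  214. ] F [-0.1 -0.6  0.4] T [-0.02 -0.01  0.04] op 92.0 z [-0.     0.001 -1.   ] y [ 0.24  -0.971 -0.001]
```

step_arm([
  {"gripper":91.9,"slide":[3.8,3.65,0.3],"angular":[0.6,-3,-0.4]},
  {"gripper":91.9,"slide":[3.8,3.65,0.3],"angular":[0.6,-3,-0.4]},
  {"gripper":91.9,"slide":[3.8,3.65,0.3],"angular":[0.6,-3,-0.4]},
  {"gripper":91.9,"slide":[3.8,3.65,0.3],"angular":[0.6,-3,-0.4]},
  {"gripper":91.9,"slide":[3.8,3.65,0.3],"angular":[0.6,-3,-0.4]},
  {"gripper":91.9,"slide":[7.58,7.3,-0.83],"angular":[1.21,-5.88,-0.83]},
  {"gripper":91.9,"slide":[7.58,7.3,-0.83],"angular":[1.21,-5.88,-0.83]},
  {"gripper":91.9,"slide":[7.58,7.3,-0.83],"angular":[1.21,-5.88,-0.83]},
  {"gripper":91.9,"slide":[7.58,7.3,-0.83],"angular":[1.21,-5.88,-0.83]},
  {"gripper":91.9,"slide":[7.58,7.3,-0.83],"angular":[1.21,-5.88,-0.83]},
  {"gripper":91.9,"slide":[7.58,7.3,-0.83],"angular":[1.21,-5.88,-0.83]},
  {"gripper":91.9,"slide":[7.58,7.3,-0.83],"angular":[1.21,-5.88,-0.83]},
], newtons=30)

```text
t: 1.65
position: [605.0, -167.9, 164.3]
eef_rot: [-0.021, 0.963, 0.082, 0.258]
force: [-0.7, -0.3, 0.3]
opening: 92.2
```

```bash
python3 - <<'E'
from h import *
from plant import robot
rep();delta(tcp('a',150),Rtool())
p=robot.camera_params("wrist"); im=robot.read_camera("wrist")
cv2.imwrite("pics/wrist1.png",im[:,:,::-1]); np.save("w1.npy",np.r_[p['rvec'],p['tvec']])
i=[[-45,y,111.94] for y in ys]; print(proj(p,rackpts(*RACK,i)))
i=[[-30,y,85.96] for y in ys]; print(proj(p,rackpts(*RACK,i)))
E
```

```text
t 1.65 q [-0.436  0.245  2.044  0.639  0.496  0.45 ] p [ 605.  -167.9  164.3] F [-0.7 -0.3  0.3] T [-0.06  0.25 -0.01] op 92.2 z [ 0.492  0.084 -0.866] y [ 0.169 -0.986  0.001]
slide [ 0.004 -0.009 -0.007] ang [ 0.014 -0.005 -0.018]
[[321.6601246  207.19947865]
 [187.73248918 206.93255405]
 [ 53.66102228 206.6653428 ]
 [-80.55450791 206.39784442]]
[[321.55013988 197.24384886]
 [202.14877852 197.00111245]
 [ 82.63310127 196.75814365]
 [-36.99705611 196.51494211]]
```

View pics/wrist1.png

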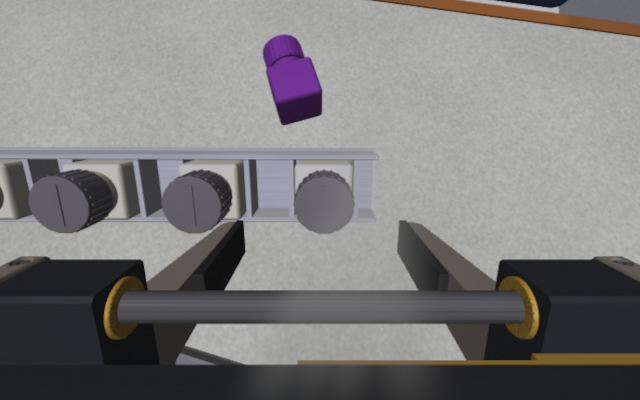

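```bash
python3 - <<'E'
import cv2
a=cv2.imread("pics/wrist1.png"); cv2.imwrite("pics/wrist1c.png",cv2.resize(a[140:245,0:390],None,fx=2.05,fy=2.05,interpolation=cv2.INTER_CUBIC))
cv2.imwrite("pics/wrist1d.png",cv2.resize(a[145:245,270:390],None,fx=6,fy=6,interpolation=cv2.INTER_CUBIC))
E
```

```text
(no output)
```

View pics/wrist1c.png

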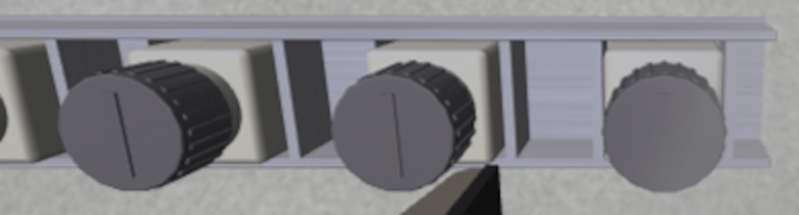

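View pics/wrist1d.png

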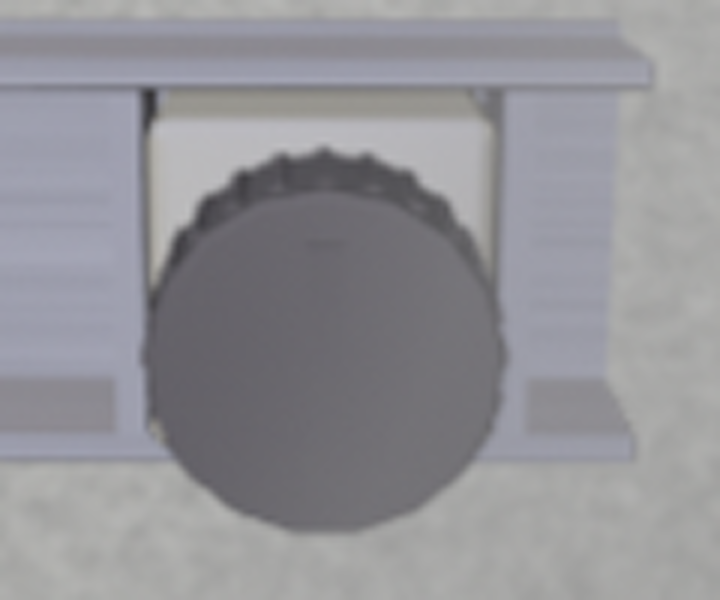

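```bash
python3 - <<'E'
from h import *
from plant import robot
p=robot.camera_params("wrist"); o,r=state()
M=r.as_matrix()
for l in ([0,46,0],[0,-46,0],[10,46,0],[10,-46,0],[-10,46,0],[-10,-46,0],[0,0,0],[0,0,60]):
    print(l,proj(p,[o['position']+M@np.array(l)]).round(1))
Rm=cv2.Rodrigues(p['rvec'])[0]; print("cam in tool",M.T@(-Rm.T@p['tvec']-o['position']), (Rm@M).round(4))
E
python3 - <<'E'
import cv2
a=cv2.imread("pics/wrist1.png"); cv2.imwrite("pics/wrist1e.png",cv2.resize(a[205:300,180:460],None,fx=2.8,fy=2.8,interpolation=cv2.INTER_CUBIC))
E
```

```text
[0, 46, 0] [[398.7 236.8]]
[0, -46, 0] [[243.3 236.8]]
[10, 46, 0] [[399.7 220.8]]
[10, -46, 0] [[242.2 220.8]]
[-10, 46, 0] [[397.6 252.3]]
[-10, -46, 0] [[244.3 252.3]]
[0, 0, 0] [[321.  236.8]]
[0, 0, 60] [[320.9 207.3]]
cam in tool [  69.52255601   -0.17961577 -168.36233365] [[ 2.000e-04  1.000e+00 -5.000e-04]
 [-9.686e-01  1.000e-04 -2.488e-01]
 [-2.488e-01  5.000e-04  9.686e-01]]
```

View pics/wrist1e.png

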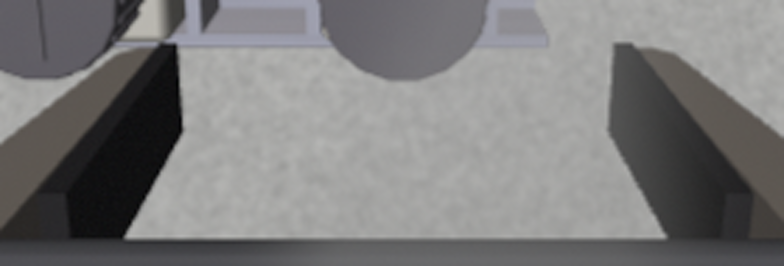

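```bash
python3 - <<'E'
from h import *
w=np.load("w1.npy"); from plant import robot
p=robot.camera_params("wrist"); p=dict(p,rvec=w[:3],tvec=w[3:])
ob=np.array([[324.3,205.3],[191.5,205.4],[58.8,204.8]])
X=np.array([[-45,y,111.94] for y in ys[:3]])
f=lambda q:(proj(p,rackpts(q[0],q[1],q[2],X)+[0,0,q[3] if len(q)>3 else 0])-ob).ravel()
for q0 in ([652,0,.17],[652,0,.17,0]):
    r=least_squares(f,q0);print(r.x,r.fun.round(2))
E
```

```text
[ 6.54697736e+02 -3.17547872e+00  1.67875518e-01] [ 0.97  0.16  0.07 -0.31 -1.04 -0.09]
[ 6.54874193e+02 -2.31972045e+00  1.68782135e-01 -1.81165901e+00] [-0.04  0.12  0.08 -0.23 -0.04  0.11]
```

```bash
sed -i 's/^RACK=.*/RACK=[654.8,-2.4,0.1688]/; s/\[\[0,ys\[i\],34\]\]/[[0,ys[i],33]]/' h.py; python3 - <<'E'
from h import *
delta(tcp('a',60.3),Rtool())
print('axis/60 per 30mm',(axis()*.5).round(4))
E
```

```text
slide [ 0.783  0.102 -1.324] ang [ 0.017 -0.001 -0.002]
axis/60 per 30mm [-0.2464 -0.042   0.433 ]
```

step_arm([
  {"gripper":91.9,"slide":[0.26,0.02,-0.39],"angular":[0.017,0,0]},
  {"gripper":91.9,"slide":[0.53,0.06,-0.87],"angular":[0.017,0,0]},
  {"gripper":91.9,"slide":[0.78,0.1,-1.32],"angular":[0.017,0,0]},
  {"gripper":91.9,"slide":[0.78,0.1,-1.32],"angular":[0.017,0,0]},
  {"gripper":91.9,"slide":[0.78,0.1,-1.32],"angular":[0.017,0,0]},
], newtons=30)

```text
t: 2.33
position: [651.3, -164.0, 86.5]
eef_rot: [-0.022, 0.962, 0.08, 0.258]
force: [0.5, -0.3, -0.3]
opening: 91.9
```

```bash
python3 - <<'E'
from h import *
from plant import robot
rep();delta(tcp('a',60.3),Rtool())
cv2.imwrite("pics/wrist2.png",robot.read_camera("wrist")[:,:,::-1])
E
```

```text
t 2.33 q [-0.391  0.426  2.007  0.835  0.366  0.275] p [ 651.3 -164.    86.5] F [ 0.5 -0.3 -0.3] T [-0.09  0.27  0.01] op 91.9 z [ 0.494  0.083 -0.866] y [ 0.166 -0.986  0.   ]
slide [ 0.004  0.021 -0.022] ang [0.    0.01  0.023]
```

View pics/wrist2.png

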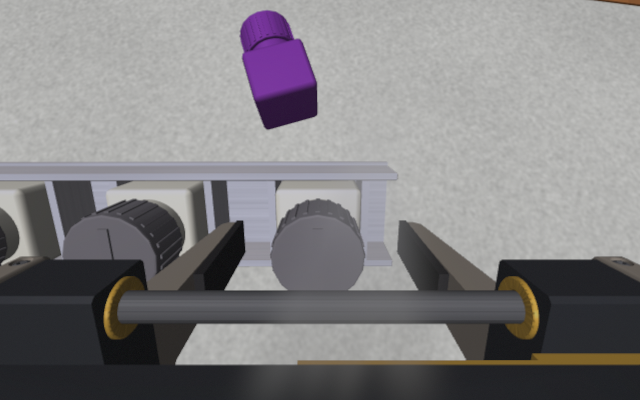

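step_arm([
  {"gripper":91.9,"slide":[0.004,0.024,-0.015],"angular":[0,0,0]},
  {"gripper":40,"slide":[0.004,0.024,-0.015],"angular":[0,0,0]},
  {"gripper":40,"slide":[0.004,0.024,-0.015],"angular":[0,0,0]},
  {"gripper":40,"slide":[0.004,0.024,-0.015],"angular":[0,0,0]},
  {"gripper":40,"slide":[0.004,0.024,-0.015],"angular":[0,0,0]},
  {"gripper":40,"slide":[0.004,0.024,-0.015],"angular":[0,0,0]},
], newtons=30)

```text
t: 3.12
position: [652.1, -161.3, 84.6]
eef_rot: [-0.022, 0.962, 0.081, 0.258]
force: [0.2, -0.6, -0.9]
opening: 47.4
```

```bash
python3 - <<'E'
from h import *
o,r=rep();delta(tcp('a',60.3),Rtool()); print((-axis()/np.radians(5)*.05).round(3)); print("Taxis",o['ft_torque']@axis())
E
```

```text
t 3.12 q [-0.386  0.43   2.008  0.84   0.362  0.272] p [ 652.1 -161.3   84.6] F [ 0.2 -0.6 -0.9] T [-0.14  0.28 -0.11] op 47.4 z [ 0.493  0.084 -0.866] y [ 0.167 -0.986 -0.   ]
slide [-0.009 -0.024  0.011] ang [-0.001  0.003  0.006]
[ 0.282  0.048 -0.496]
Taxis -0.04875233925039144
```

step_arm([
  {"gripper":40,"slide":[0,0,0],"angular":[-0.25,-0.04,0.43]},
  {"gripper":40,"slide":[0,0,0],"angular":[-0.49,-0.08,0.87]},
  {"gripper":40,"slide":[0,0,0],"angular":[-0.74,-0.13,1.3]},
  {"gripper":40,"slide":[0,0,0],"angular":[-0.74,-0.13,1.3]},
])

```text
t: 3.62
position: [651.9, -161.1, 84.5]
eef_rot: [-0.005, 0.955, 0.144, 0.259]
force: [-1.5, -0.6, -0.0]
opening: 47.6
```

```bash
cat >> h.py <<'E'
def tw():
    o,r=state(); d=(r*Rtool().inv()).as_rotvec(); print('t',round(o['t'],2),'twist',(d@axis()).round(3),'Tax',(o['ft_torque']@axis()).round(3),'T',o['ft_torque'].round(2),'F',o['force'].round(1),'q',o['qpos'].round(2),'op',round(o['opening'],1))
E
python3 -c "
from h import *
tw()"
```

```text
t 3.62 twist 0.13 Tax 0.017 T [-0.02  0.37  0.04] F [-1.5 -0.6 -0. ] q [-0.39  0.43  2.01  0.84  0.36  0.14] op 47.6
```

step_arm([
  {"gripper":40,"slide":[0,0,0],"angular":[-0.25,-0.04,0.43]},
  {"gripper":40,"slide":[0,0,0],"angular":[-0.49,-0.08,0.87]},
  {"gripper":40,"slide":[0,0,0],"angular":[-0.49,-0.08,0.87]},
])

```text
t: 4.0
position: [652.1, -161.4, 84.6]
eef_rot: [0.006, 0.948, 0.184, 0.259]
force: [1.0, -0.1, -0.4]
opening: 47.7
```

```bash
python3 -c "
from h import *
tw()"
```

```text
t 4.0 twist 0.215 Tax -0.767 T [ 0.23  0.37 -0.72] F [ 1.  -0.1 -0.4] q [-0.39  0.43  2.01  0.84  0.36  0.06] op 47.7
```

step_arm([
  {"gripper":40,"slide":[0,0,0],"angular":[0.74,0.13,-1.3]},
  {"gripper":40,"slide":[0,0,0],"angular":[0.74,0.13,-1.3]},
  {"gripper":91.9,"slide":[0,0,0],"angular":[0.74,0.13,-1.3]},
  {"gripper":91.9,"slide":[0,0,0],"angular":[0.74,0.13,-1.3]},
  {"gripper":91.9,"slide":[0,0,0],"angular":[0.74,0.13,-1.3]},
  {"gripper":91.9,"slide":[0,0,0],"angular":[0.74,0.13,-1.3]},
  {"gripper":91.9,"slide":[-0.2,-0.035,0.36],"angular":[0.74,0.13,-1.3]},
  {"gripper":91.9,"slide":[-0.41,-0.07,0.72],"angular":[1.21,0.21,-2.13]},
  {"gripper":91.9,"slide":[-0.55,0.79,0.72],"angular":[1.21,0.21,-2.13]},
  {"gripper":91.9,"slide":[-0.7,1.65,0.72],"angular":[1.21,0.21,-2.13]},
  {"gripper":91.9,"slide":[-0.7,1.65,0.72],"angular":[1.21,0.21,-2.13]},
])

```text
t: 5.38
position: [608.8, -59.1, 127.7]
eef_rot: [-0.022, 0.962, 0.085, 0.257]
force: [0.7, -0.1, -0.3]
opening: 91.7
```

```bash
python3 - <<'E'
from h import *
from plant import robot
rep();delta(tcp('b',60.3),Rtool()); tw()
p=robot.camera_params("wrist")
cv2.imwrite("pics/wrist3.png",robot.read_camera("wrist")[:,:,::-1])
print(proj(p,rackpts(*RACK,[[-45,y,110.94] for y in ys])))
E
```

```text
t 5.38 q [-0.209  0.266  2.131  0.647  0.315  0.609] p [608.8 -59.1 127.7] F [ 0.7 -0.1 -0.3] T [ 0.02  0.15 -0.02] op 91.7 z [ 0.492  0.087 -0.866] y [ 0.175 -0.985  0.001]
slide [ 0.418 -0.002 -0.708] ang [ 0.013 -0.007 -0.081]
t 5.38 twist 0.007 Tax -0.037 T [ 0.02  0.15 -0.02] F [ 0.7 -0.1 -0.3] q [-0.21  0.27  2.13  0.65  0.31  0.61] op 91.7
[[488.29810669 226.38337237]
 [327.67618749 225.20356129]
 [167.12666564 224.02428198]
 [  6.64949221 222.8455341 ]]
```

View pics/wrist3.png

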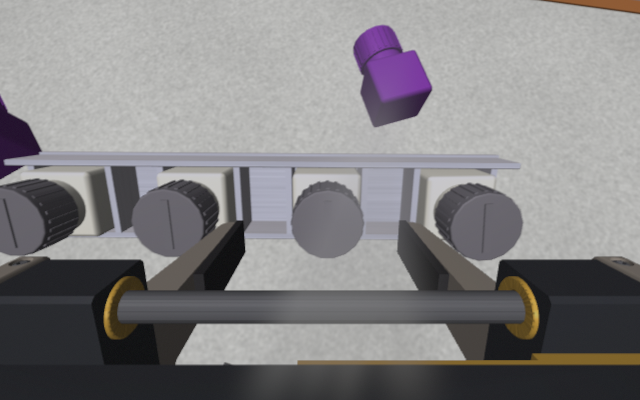

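step_arm([
  {"gripper":91.9,"slide":[0.21,0,-0.35],"angular":[0.013,-0.007,-0.08]},
  {"gripper":91.9,"slide":[0.42,0,-0.71],"angular":[0.013,-0.007,-0.08]},
  {"gripper":91.9,"slide":[0.42,0,-0.71],"angular":[0.013,-0.007,-0.08]},
  {"gripper":91.9,"slide":[0.42,0,-0.71],"angular":[0.013,-0.007,-0.08]},
])

```text
t: 5.92
position: [635.3, -63.0, 85.6]
eef_rot: [-0.021, 0.963, 0.079, 0.258]
force: [0.1, -0.5, 0.1]
opening: 91.9
```

```bash
python3 - <<'E'
from h import *
rep();delta(tcp('b',60.3),Rtool()); tw()
E
```

```text
t 5.92 q [-0.202  0.376  2.102  0.829  0.245  0.436] p [635.3 -63.   85.6] F [ 0.1 -0.5  0.1] T [-0.08  0.24 -0.04] op 91.9 z [ 0.494  0.081 -0.866] y [ 0.163 -0.987  0.001]
slide [-0.023  0.063 -0.006] ang [0.005 0.012 0.054]
t 5.92 twist -0.004 Tax -0.013 T [-0.08  0.24 -0.04] F [ 0.1 -0.5  0.1] q [-0.2   0.38  2.1   0.83  0.24  0.44] op 91.9
```

step_arm([
  {"gripper":91.9,"slide":[0,0,0],"angular":[0,0,0]},
])

```text
t: 6.05
position: [635.4, -62.7, 86.2]
eef_rot: [-0.021, 0.962, 0.079, 0.259]
force: [0.2, -0.8, -0.5]
opening: 92.4
```

```bash
python3 - <<'E'
from h import *
rep();delta(tcp('b',60.3),Rtool()); tw()
E
```

```text
t 6.05 q [-0.201  0.375  2.103  0.83   0.245  0.435] p [635.4 -62.7  86.2] F [ 0.2 -0.8 -0.5] T [-0.01  0.21  0.04] op 92.4 z [ 0.495  0.081 -0.865] y [ 0.164 -0.987  0.001]
slide [-0.025  0.058 -0.016] ang [0.008 0.024 0.05 ]
t 6.05 twist -0.003 Tax 0.019 T [-0.01  0.21  0.04] F [ 0.2 -0.8 -0.5] q [-0.2   0.38  2.1   0.83  0.24  0.44] op 92.4
```

Steady offset; correct it, then close and look.

step_arm([
  {"gripper":91.9,"slide":[-0.025,0.058,-0.012],"angular":[0.008,0.02,0.05]},
  {"gripper":91.9,"slide":[-0.025,0.058,-0.012],"angular":[0.008,0.02,0.05]},
])

```text
t: 6.3
position: [633.7, -58.5, 85.0]
eef_rot: [-0.022, 0.962, 0.082, 0.258]
force: [0.4, 0.4, 0.1]
opening: 91.9
```

```bash
python3 - <<'E'
from h import *
rep();delta(tcp('b',60.3),Rtool()); tw()
E
```

```text
t 6.3 q [-0.196  0.375  2.106  0.833  0.244  0.434] p [633.7 -58.5  85. ] F [0.4 0.4 0.1] T [ 0.    0.21 -0.  ] op 91.9 z [ 0.493  0.085 -0.866] y [ 0.169 -0.986 -0.   ]
slide [ 0.004 -0.011  0.004] ang [-0.003 -0.004 -0.009]
t 6.3 twist 0.001 Tax -0.018 T [ 0.    0.21 -0.  ] F [0.4 0.4 0.1] q [-0.2   0.38  2.11  0.83  0.24  0.43] op 91.9
```

step_arm([
  {"gripper":40,"slide":[0,0,0],"angular":[0,0,0]},
  {"gripper":40,"slide":[0,0,0],"angular":[0,0,0]},
  {"gripper":40,"slide":[0,0,0],"angular":[0,0,0]},
  {"gripper":40,"slide":[0,0,0],"angular":[0,0,0]},
  {"gripper":40,"slide":[0,0,0],"angular":[0,0,0]},
  {"gripper":40,"slide":[0,0,0],"angular":[-0.25,-0.04,0.43]},
  {"gripper":40,"slide":[0,0,0],"angular":[-0.49,-0.08,0.87]},
  {"gripper":40,"slide":[0,0,0],"angular":[-0.74,-0.13,1.3]},
  {"gripper":40,"slide":[0,0,0],"angular":[-0.74,-0.13,1.3]},
])

```text
t: 7.42
position: [633.6, -58.9, 84.4]
eef_rot: [-0.005, 0.955, 0.144, 0.258]
force: [-2.0, -0.9, 0.4]
opening: 47.6
```

```bash
python3 -c "
from h import *
tw()"
```

```text
t 7.42 twist 0.131 Tax -0.017 T [-0.29  0.44 -0.14] F [-2.  -0.9  0.4] q [-0.2   0.38  2.11  0.83  0.24  0.3 ] op 47.6
```

step_arm([
  {"gripper":40,"slide":[0,0,0],"angular":[-0.25,-0.04,0.43]},
  {"gripper":40,"slide":[0,0,0],"angular":[-0.45,-0.08,0.78]},
  {"gripper":40,"slide":[0,0,0],"angular":[-0.45,-0.08,0.78]},
])

```text
t: 7.8
position: [633.8, -58.7, 84.5]
eef_rot: [0.005, 0.949, 0.181, 0.259]
force: [0.5, 0.7, 0.1]
opening: 47.5
```

```bash
python3 -c "
from h import *
tw()"
```

```text
t 7.8 twist 0.208 Tax -0.642 T [ 0.31  0.36 -0.53] F [0.5 0.7 0.1] q [-0.2   0.38  2.11  0.84  0.24  0.22] op 47.5
```

step_arm([
  {"gripper":40,"slide":[0,0,0],"angular":[0.74,0.13,-1.3]},
  {"gripper":40,"slide":[0,0,0],"angular":[0.74,0.13,-1.3]},
  {"gripper":91.9,"slide":[0,0,0],"angular":[0.74,0.13,-1.3]},
  {"gripper":91.9,"slide":[0,0,0],"angular":[0.74,0.13,-1.3]},
  {"gripper":91.9,"slide":[0,0,0],"angular":[0.74,0.13,-1.3]},
  {"gripper":91.9,"slide":[0,0,0],"angular":[0.74,0.13,-1.3]},
  {"gripper":91.9,"slide":[-0.2,-0.035,0.36],"angular":[0.74,0.13,-1.3]},
  {"gripper":91.9,"slide":[-0.41,-0.07,0.72],"angular":[1.17,0.2,-2.06]},
  {"gripper":91.9,"slide":[-0.55,0.79,0.72],"angular":[1.17,0.2,-2.06]},
  {"gripper":91.9,"slide":[-0.7,1.65,0.72],"angular":[1.17,0.2,-2.06]},
  {"gripper":91.9,"slide":[-0.7,1.65,0.72],"angular":[1.17,0.2,-2.06]},
  {"gripper":91.9,"slide":[-0.7,1.65,0.72],"angular":[1.17,0.2,-2.06]},
])

```text
t: 9.3
position: [591.9, 40.5, 127.9]
eef_rot: [-0.021, 0.962, 0.084, 0.258]
force: [0.1, -0.4, -0.5]
opening: 91.5
```

```bash
python3 - <<'E'
from h import *
from plant import robot
rep();delta(tcp('c',60.3),Rtool()); tw()
p=robot.camera_params("wrist")
cv2.imwrite("pics/wrist4.png",robot.read_camera("wrist")[:,:,::-1])
print(proj(p,rackpts(*RACK,[[-45,y,110.94] for y in ys])))
E
```

```text
t 9.3 q [0.021 0.23  2.183 0.343 0.221 1.103] p [591.9  40.5 127.9] F [ 0.1 -0.4 -0.5] T [-0.08  0.3  -0.03] op 91.5 z [ 0.493  0.084 -0.866] y [ 0.172 -0.985  0.002]
slide [ 0.405  0.063 -0.711] ang [ 0.023  0.005 -0.045]
t 9.3 twist 0.004 Tax -0.016 T [-0.08  0.3  -0.03] F [ 0.1 -0.4 -0.5] q [0.02 0.23 2.18 0.34 0.22 1.1 ] op 91.5
[[641.93881891 226.74852029]
 [481.86414225 226.05468963]
 [321.54541508 225.35980116]
 [160.98207884 224.66385245]]
```

View pics/wrist4.png

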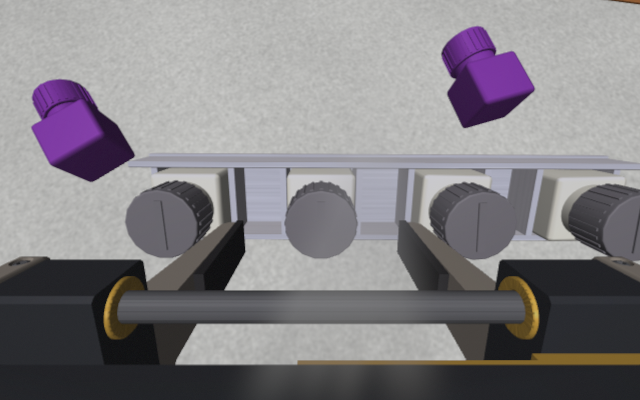

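step_arm([
  {"gripper":91.9,"slide":[0.2,0.03,-0.35],"angular":[0.02,0,-0.04]},
  {"gripper":91.9,"slide":[0.405,0.065,-0.71],"angular":[0.02,0,-0.04]},
  {"gripper":91.9,"slide":[0.405,0.065,-0.71],"angular":[0.02,0,-0.04]},
  {"gripper":91.9,"slide":[0.405,0.065,-0.71],"angular":[0.02,0,-0.04]},
])

```text
t: 9.85
position: [616.0, 43.3, 85.4]
eef_rot: [-0.022, 0.963, 0.08, 0.258]
force: [0.5, -0.0, 0.1]
opening: 91.8
```

```bash
python3 - <<'E'
from h import *
rep();delta(tcp('c',60.3),Rtool()); tw()
E
```

```text
t 9.85 q [0.027 0.345 2.16  0.534 0.137 0.92 ] p [616.   43.3  85.4] F [ 0.5 -0.   0.1] T [ 0.01  0.26 -0.02] op 91.8 z [ 0.493  0.083 -0.866] y [ 0.166 -0.986 -0.   ]
slide [ 0.004  0.017 -0.003] ang [-0.002 -0.002  0.027]
t 9.85 twist -0.002 Tax -0.046 T [ 0.01  0.26 -0.02] F [ 0.5 -0.   0.1] q [0.03 0.34 2.16 0.53 0.14 0.92] op 91.8
```

step_arm([
  {"gripper":91.9,"slide":[0.004,0.015,0],"angular":[0,0,0.02]},
  {"gripper":40,"slide":[0.004,0.015,0],"angular":[0,0,0.02]},
  {"gripper":40,"slide":[0.004,0.015,0],"angular":[0,0,0.02]},
  {"gripper":40,"slide":[0.004,0.015,0],"angular":[0,0,0.02]},
  {"gripper":40,"slide":[0.004,0.015,0],"angular":[0,0,0.02]},
  {"gripper":40,"slide":[0.004,0.015,0],"angular":[0,0,0.02]},
  {"gripper":40,"slide":[0.004,0.015,0],"angular":[-0.25,-0.04,0.45]},
  {"gripper":40,"slide":[0.004,0.015,0],"angular":[-0.49,-0.08,0.89]},
  {"gripper":40,"slide":[0.004,0.015,0],"angular":[-0.74,-0.13,1.32]},
  {"gripper":40,"slide":[0.004,0.015,0],"angular":[-0.74,-0.13,1.32]},
])

```text
t: 11.1
position: [616.2, 45.1, 85.1]
eef_rot: [-0.005, 0.955, 0.144, 0.259]
force: [-0.1, -0.3, 1.0]
opening: 47.2
```

```bash
python3 -c "
from h import *
rep();tw()"
```

```text
t 11.1 q [0.03  0.346 2.159 0.538 0.136 0.785] p [616.2  45.1  85.1] F [-0.1 -0.3  1. ] T [-0.    0.35  0.06] op 47.2 z [ 0.493  0.085 -0.866] y [ 0.278 -0.958  0.065]
t 11.1 twist 0.131 Tax 0.024 T [-0.    0.35  0.06] F [-0.1 -0.3  1. ] q [0.03 0.35 2.16 0.54 0.14 0.79] op 47.2
```

step_arm([
  {"gripper":40,"slide":[0,0,0],"angular":[-0.25,-0.04,0.43]},
  {"gripper":40,"slide":[0,0,0],"angular":[-0.45,-0.08,0.78]},
  {"gripper":40,"slide":[0,0,0],"angular":[-0.45,-0.08,0.78]},
])

```text
t: 11.48
position: [616.3, 45.1, 85.2]
eef_rot: [0.005, 0.949, 0.181, 0.259]
force: [-0.4, -0.1, 1.6]
opening: 47.5
```

```bash
python3 -c "
from h import *
tw()"
```

```text
t 11.47 twist 0.208 Tax -0.558 T [ 0.38  0.36 -0.4 ] F [-0.4 -0.1  1.6] q [0.03 0.35 2.16 0.54 0.14 0.71] op 47.5
```

step_arm([
  {"gripper":40,"slide":[0,0,0],"angular":[0.74,0.13,-1.3]},
  {"gripper":40,"slide":[0,0,0],"angular":[0.74,0.13,-1.3]},
  {"gripper":91.9,"slide":[0,0,0],"angular":[0.74,0.13,-1.3]},
  {"gripper":91.9,"slide":[0,0,0],"angular":[0.74,0.13,-1.3]},
  {"gripper":91.9,"slide":[0,0,0],"angular":[0.74,0.13,-1.3]},
  {"gripper":91.9,"slide":[0,0,0],"angular":[0.74,0.13,-1.3]},
  {"gripper":91.9,"slide":[-0.2,-0.035,0.36],"angular":[0.74,0.13,-1.3]},
  {"gripper":91.9,"slide":[-0.41,-0.07,0.72],"angular":[1.17,0.2,-2.06]},
  {"gripper":91.9,"slide":[-0.55,0.79,0.72],"angular":[1.17,0.2,-2.06]},
  {"gripper":91.9,"slide":[-0.7,1.65,0.72],"angular":[1.17,0.2,-2.06]},
  {"gripper":91.9,"slide":[-0.7,1.65,0.72],"angular":[1.17,0.2,-2.06]},
  {"gripper":91.9,"slide":[-0.7,1.65,0.72],"angular":[1.17,0.2,-2.06]},
])

```text
t: 12.98
position: [574.1, 145.9, 128.5]
eef_rot: [-0.022, 0.962, 0.084, 0.258]
force: [-0.5, 0.2, 0.3]
opening: 91.8
```

```bash
python3 - <<'E'
from h import *
from plant import robot
rep();delta(tcp('d',60.3),Rtool()); tw()
p=robot.camera_params("wrist")
cv2.imwrite("pics/wrist5.png",robot.read_camera("wrist")[:,:,::-1])
print(proj(p,rackpts(*RACK,[[-45,y,110.94] for y in ys])))
E
```

```text
t 12.97 q [ 0.279  0.227  2.187 -0.26   0.213  1.915] p [574.1 145.9 128.5] F [-0.5  0.2  0.3] T [0.01 0.22 0.  ] op 91.8 z [ 0.494  0.085 -0.865] y [ 0.173 -0.985  0.002]
slide [ 0.409  0.032 -0.722] ang [ 0.021  0.016 -0.063]
t 12.97 twist 0.006 Tax -0.017 T [0.01 0.22 0.  ] F [-0.5  0.2  0.3] q [ 0.28  0.23  2.19 -0.26  0.21  1.91] op 91.8
[[803.5766125  228.51669991]
 [644.03794262 227.57361542]
 [484.33021231 226.62953157]
 [324.45315269 225.68444675]]
```

View pics/wrist5.png

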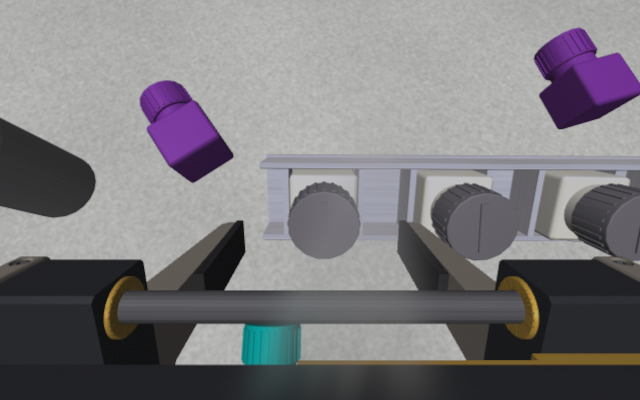

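step_arm([
  {"gripper":91.9,"slide":[0.2,0.01,-0.35],"angular":[0.02,0.01,-0.06]},
  {"gripper":91.9,"slide":[0.41,0.03,-0.72],"angular":[0.02,0.01,-0.06]},
  {"gripper":91.9,"slide":[0.41,0.03,-0.72],"angular":[0.02,0.01,-0.06]},
  {"gripper":91.9,"slide":[0.41,0.03,-0.72],"angular":[0.02,0.01,-0.06]},
])

```text
t: 13.52
position: [598.7, 145.0, 85.4]
eef_rot: [-0.021, 0.963, 0.08, 0.258]
force: [-0.2, 0.0, 0.4]
opening: 92.0
```

```bash
python3 - <<'E'
from h import *
rep();delta(tcp('d',60.3),Rtool()); tw()
E
```

```text
t 13.53 q [ 0.264  0.342  2.163 -0.409  0.125  2.063] p [598.7 145.   85.4] F [-0.2  0.   0.4] T [-0.05  0.22 -0.04] op 92.0 z [ 0.493  0.082 -0.866] y [ 0.164 -0.986  0.   ]
slide [-0.002  0.046 -0.003] ang [ 0.003 -0.005  0.045]
t 13.53 twist -0.003 Tax -0.033 T [-0.05  0.22 -0.04] F [-0.2  0.   0.4] q [ 0.26  0.34  2.16 -0.41  0.13  2.06] op 92.0
```

step_arm([
  {"gripper":91.9,"slide":[0,0.046,0],"angular":[0,0,0.045]},
  {"gripper":91.9,"slide":[0,0.046,0],"angular":[0,0,0.045]},
])

```text
t: 13.78
position: [599.1, 148.8, 86.0]
eef_rot: [-0.022, 0.962, 0.082, 0.258]
force: [-0.5, 0.3, 0.1]
opening: 92.1
```

```bash
python3 - <<'E'
from h import *
rep();delta(tcp('d',60.3),Rtool()); tw()
E
```

```text
t 13.78 q [ 0.27   0.342  2.162 -0.412  0.125  2.067] p [599.1 148.8  86. ] F [-0.5  0.3  0.1] T [0.   0.23 0.03] op 92.1 z [ 0.494  0.085 -0.865] y [ 0.169 -0.986 -0.   ]
slide [-0.008 -0.017 -0.013] ang [-0.005  0.014 -0.012]
t 13.78 twist 0.001 Tax 0.005 T [0.   0.23 0.03] F [-0.5  0.3  0.1] q [ 0.27  0.34  2.16 -0.41  0.13  2.07] op 92.1
```

step_arm([
  {"gripper":40,"slide":[-0.004,-0.012,-0.008],"angular":[0,0,-0.01]},
  {"gripper":40,"slide":[-0.004,-0.012,-0.008],"angular":[0,0,-0.01]},
  {"gripper":40,"slide":[-0.004,-0.012,-0.008],"angular":[0,0,-0.01]},
  {"gripper":40,"slide":[-0.004,-0.012,-0.008],"angular":[0,0,-0.01]},
  {"gripper":40,"slide":[-0.004,-0.012,-0.008],"angular":[0,0,-0.01]},
  {"gripper":40,"slide":[-0.004,-0.012,-0.008],"angular":[-0.25,-0.04,0.43]},
  {"gripper":40,"slide":[-0.004,-0.012,-0.008],"angular":[-0.49,-0.08,0.87]},
  {"gripper":40,"slide":[-0.004,-0.012,-0.008],"angular":[-0.74,-0.13,1.3]},
  {"gripper":40,"slide":[-0.004,-0.012,-0.008],"angular":[-0.98,-0.17,1.73]},
  {"gripper":40,"slide":[-0.004,-0.012,-0.008],"angular":[-1.18,-0.2,2.07]},
  {"gripper":40,"slide":[-0.004,-0.012,-0.008],"angular":[-1.18,-0.2,2.07]},
])

```text
t: 15.15
position: [598.4, 147.8, 84.5]
eef_rot: [0.005, 0.949, 0.182, 0.258]
force: [-2.1, -2.1, 0.5]
opening: 47.7
```

```bash
python3 -c "
from h import *
tw()"
```

```text
t 15.15 twist 0.21 Tax -0.065 T [-0.39  0.55 -0.24] F [-2.1 -2.1  0.5] q [ 0.27  0.34  2.16 -0.41  0.12  1.86] op 47.7
```

step_arm([
  {"gripper":40,"slide":[0,0,0],"angular":[-0.67,-0.11,1.18]},
  {"gripper":40,"slide":[0,0,0],"angular":[-1.34,-0.23,2.36]},
  {"gripper":40,"slide":[0,0,0],"angular":[-2.01,-0.34,3.54]},
  {"gripper":40,"slide":[0,0,0],"angular":[-2.01,-0.34,3.54]},
])

```text
t: 15.65
position: [598.6, 147.9, 84.6]
eef_rot: [0.05, 0.902, 0.346, 0.254]
force: [-1.5, -0.9, 0.5]
opening: 47.4
```

```bash
python3 -c "
from h import *
tw()"
```

```text
t 15.65 twist 0.565 Tax 0.046 T [-0.11  0.6   0.05] F [-1.5 -0.9  0.5] q [ 0.27  0.34  2.16 -0.41  0.12  1.5 ] op 47.4
```

step_arm([
  {"gripper":40,"slide":[0,0,0],"angular":[-0.67,-0.11,1.18]},
  {"gripper":40,"slide":[0,0,0],"angular":[-1.34,-0.23,2.36]},
  {"gripper":40,"slide":[0,0,0],"angular":[-2.01,-0.34,3.54]},
  {"gripper":40,"slide":[0,0,0],"angular":[-2.68,-0.46,4.72]},
  {"gripper":40,"slide":[0,0,0],"angular":[-3.35,-0.57,5.9]},
  {"gripper":40,"slide":[0,0,0],"angular":[-3.35,-0.57,5.9]},
])

```text
t: 16.4
position: [598.6, 148.0, 84.6]
eef_rot: [0.122, 0.761, 0.594, 0.228]
force: [-2.7, 1.1, -0.9]
opening: 47.4
```

```bash
python3 - <<'E'
from h import *
from plant import robot
rep();tw()
cv2.imwrite("pics/wrist6.png",robot.read_camera("wrist")[:,:,::-1])
E
```

```text
t 16.4 q [ 0.268  0.344  2.162 -0.403  0.124  0.9  ] p [598.6 148.   84.6] F [-2.7  1.1 -0.9] T [0.   0.6  0.04] op 47.4 z [ 0.492  0.085 -0.867] y [ 0.85  -0.263  0.457]
t 16.4 twist 1.157 Tax -0.019 T [0.   0.6  0.04] F [-2.7  1.1 -0.9] q [ 0.27  0.34  2.16 -0.4   0.12  0.9 ] op 47.4
```

View pics/wrist6.png

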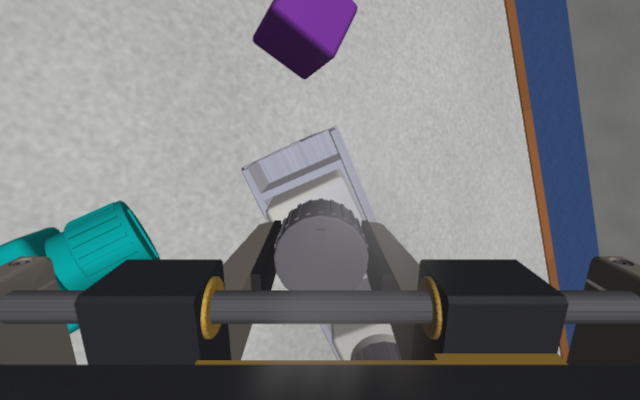

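step_arm([
  {"gripper":40,"slide":[0,0,0],"angular":[0,0,0]},
  {"gripper":40,"slide":[-0.12,-0.02,0.22],"angular":[0,0,0]},
  {"gripper":40,"slide":[-0.25,-0.04,0.43],"angular":[0,0,0]},
  {"gripper":40,"slide":[-0.37,-0.06,0.65],"angular":[0,0,0]},
  {"gripper":40,"slide":[-0.49,-0.08,0.87],"angular":[0,0,0]},
  {"gripper":40,"slide":[-0.74,-0.13,1.3],"angular":[0,0,0]},
  {"gripper":40,"slide":[-0.98,-0.17,1.73],"angular":[0,0,0]},
  {"gripper":40,"slide":[-0.98,-0.17,1.73],"angular":[0,0,0]},
], newtons=50)

```text
t: 17.45
position: [540.4, 137.9, 190.9]
eef_rot: [0.123, 0.76, 0.595, 0.229]
force: [0.7, 1.2, -0.7]
opening: 47.1
```

```bash
python3 - <<'E'
from h import *
from plant import robot
o,r=rep();tw()
# upright rotation: tool z -> down
z=r.as_matrix()[:,2]; v=np.cross(z,[0,0,-1]); ang=np.arcsin(np.linalg.norm(v)); print('ang',(np.degrees(v/np.linalg.norm(v)*ang)/5).round(3))
print('slide',((np.array([427,-82,188])-o['position'])/60).round(3))
cv2.imwrite("pics/wrist7.png",robot.read_camera("wrist")[:,:,::-1])
cv2.imwrite("pics/side7.png",cv2.resize(robot.read_camera("side")[60:300,200:520,::-1],None,fx=2.4,fy=2.4))
E
```

```text
t 17.45 q [ 0.283  0.059  2.201 -0.159  0.362  0.66 ] p [540.4 137.9 190.9] F [ 0.7  1.2 -0.7] T [-0.15  0.35  0.02] op 47.1 z [ 0.495  0.086 -0.865] y [ 0.849 -0.261  0.46 ]
t 17.45 twist 1.159 Tax 0.061 T [-0.15  0.35  0.02] F [ 0.7  1.2 -0.7] q [ 0.28  0.06  2.2  -0.16  0.36  0.66] op 47.1
ang [-1.03   5.946  0.   ]
slide [-1.89  -3.666 -0.049]
```

View pics/wrist7.png

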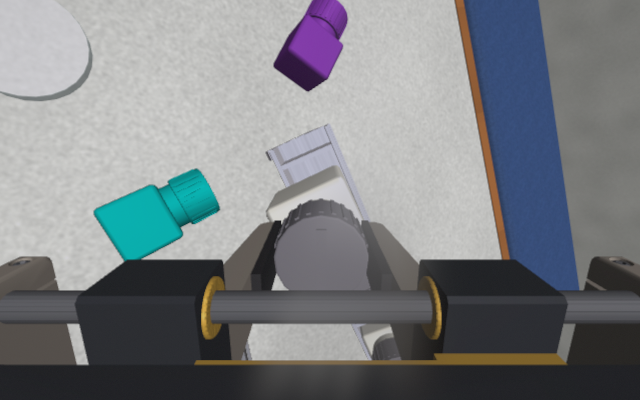

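View pics/side7.png

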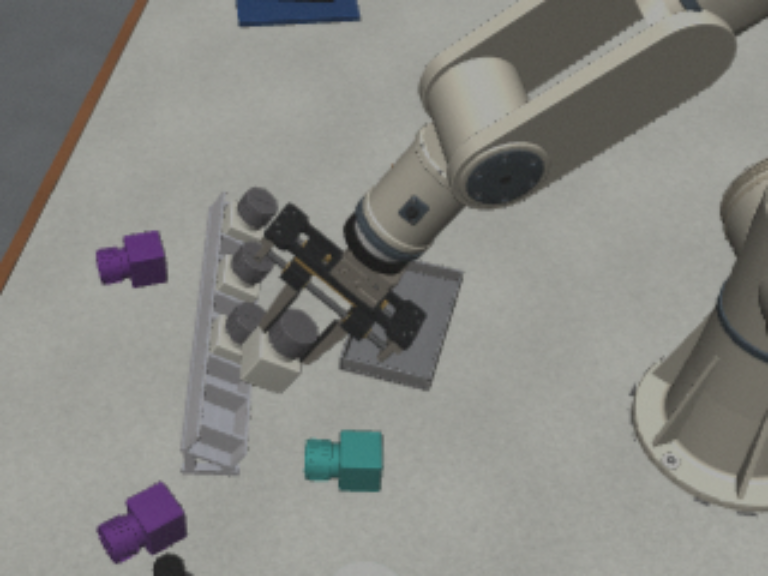

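step_arm([
  {"gripper":40,"slide":[-0.6,0,0],"angular":[-0.15,0.9,0]},
  {"gripper":40,"slide":[-1.2,-0.3,0],"angular":[-0.3,1.8,0]},
  {"gripper":40,"slide":[-1.6,-0.9,0],"angular":[-0.46,2.7,0]},
  {"gripper":40,"slide":[-1.89,-1.6,0],"angular":[-0.62,3.6,0]},
  {"gripper":40,"slide":[-1.89,-2.3,0],"angular":[-0.78,4.5,0]},
  {"gripper":40,"slide":[-1.89,-3,0],"angular":[-0.9,5.3,0]},
  {"gripper":40,"slide":[-1.89,-3.4,0],"angular":[-1.03,5.95,0]},
  {"gripper":40,"slide":[-1.89,-3.67,0],"angular":[-1.03,5.95,0]},
  {"gripper":40,"slide":[-1.89,-3.67,-0.3],"angular":[-1.03,5.95,0]},
  {"gripper":40,"slide":[-1.89,-3.67,-0.8],"angular":[-1.03,5.95,0]},
  {"gripper":40,"slide":[-1.89,-3.67,-1],"angular":[-1.03,5.95,0]},
  {"gripper":40,"slide":[-1.89,-3.67,-1],"angular":[-1.03,5.95,0]},
])

```text
t: 19.05
position: [425.8, -82.2, 127.8]
eef_rot: [-0.001, 0.787, 0.617, -0.003]
force: [0.6, 0.4, -3.4]
opening: 47.2
```

```bash
python3 - <<'E'
from h import *
from plant import robot
o,r=rep()
p=robot.camera_params("wrist")
cv2.imwrite("pics/wrist8.png",robot.read_camera("wrist")[:,:,::-1])
cv2.imwrite("pics/side8.png",cv2.resize(robot.read_camera("side")[100:300,230:480,::-1],None,fx=3,fy=3))
cv2.imwrite("pics/top8.png",cv2.resize(robot.read_camera("top")[130:300,250:470,::-1],None,fx=3,fy=3))
E
```

```text
t 19.05 q [-0.193  0.175  2.105 -0.003  0.867  0.051] p [425.8 -82.2 127.8] F [ 0.6  0.4 -3.4] T [-0.02 -0.06  0.06] op 47.2 z [-0.006 -0.001 -1.   ] y [ 0.971 -0.239 -0.005]
```

View pics/wrist8.png

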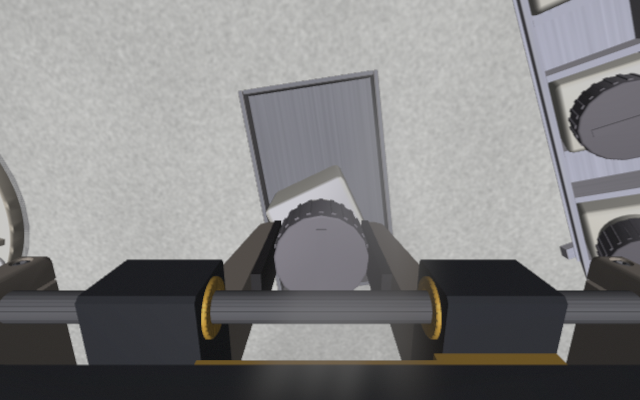

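View pics/side8.png

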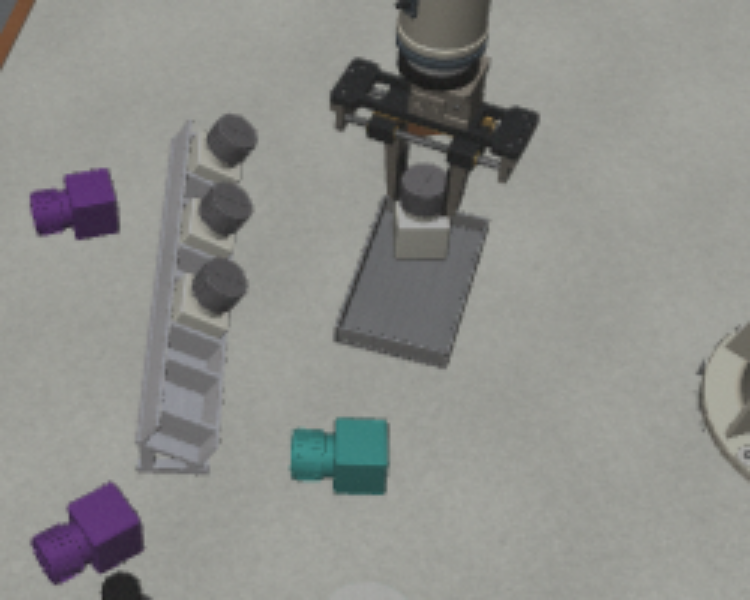

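View pics/top8.png

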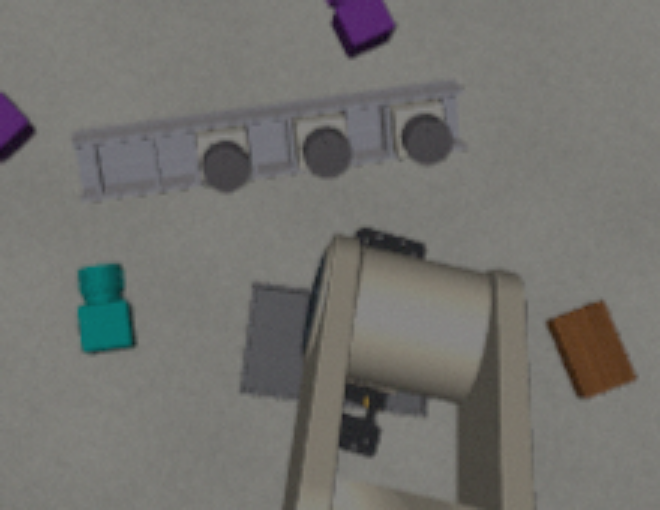

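step_arm([
  {"gripper":40,"slide":[0.02,0,-0.4],"angular":[0,-0.06,0]},
  {"gripper":40,"slide":[0.02,0,-0.75],"angular":[0,-0.06,0]},
  {"gripper":40,"slide":[0.02,0,-0.9],"angular":[0,-0.06,0]},
  {"gripper":40,"slide":[0.02,0,-0.97],"angular":[0,-0.06,0]},
  {"gripper":40,"slide":[0.02,0,-1.0],"angular":[0,-0.06,0]},
  {"gripper":40,"slide":[0.02,0,-1.0],"angular":[0,-0.06,0]},
])

```text
t: 19.95
position: [428.0, -82.6, 68.9]
eef_rot: [0.001, 0.787, 0.617, 0.0]
force: [-0.0, -0.8, -3.0]
opening: 47.2
```

```bash
python3 -c "
from h import *
rep()"
```

```text
t 19.95 q [-1.93e-01  2.78e-01  2.15e+00 -2.00e-03  7.12e-01  5.00e-02] p [428.  -82.6  68.9] F [-0.  -0.8 -3. ] T [-0.02 -0.06 -0.02] op 47.2 z [ 0.002 -0.001 -1.   ] y [ 0.971 -0.239  0.002]
```

step_arm([
  {"gripper":40,"slide":[0,0,-0.02],"angular":[0,0,0]},
  {"gripper":40,"slide":[0,0,-0.04],"angular":[0,0,0]},
  {"gripper":40,"slide":[0,0,-0.055],"angular":[0,0,0]},
  {"gripper":40,"slide":[0,0,-0.055],"angular":[0,0,0]},
])

```text
t: 20.45
position: [427.7, -82.5, 65.1]
eef_rot: [0.001, 0.787, 0.617, -0.0]
force: [-0.4, -0.4, -1.8]
opening: 47.1
```

```bash
python3 -c "
from h import *
rep()"
```

```text
t 20.45 q [-1.930e-01  2.850e-01  2.152e+00 -2.000e-03  7.030e-01  5.000e-02] p [427.7 -82.5  65.1] F [-0.4 -0.4 -1.8] T [-0.03 -0.07  0.01] op 47.1 z [ 0.001 -0.001 -1.   ] y [ 0.971 -0.239  0.001]
```

step_arm([
  {"gripper":40,"slide":[0,0,-0.015],"angular":[0,0,0]},
  {"gripper":40,"slide":[0,0,-0.015],"angular":[0,0,0]},
])

```text
t: 20.7
position: [427.7, -82.5, 64.2]
eef_rot: [0.001, 0.787, 0.617, -0.0]
force: [-0.6, 0.5, -2.6]
opening: 47.1
```

```bash
python3 -c "
from h import *
rep()"
```

```text
t 20.7 q [-1.930e-01  2.870e-01  2.153e+00 -2.000e-03  7.010e-01  5.000e-02] p [427.7 -82.5  64.2] F [-0.6  0.5 -2.6] T [-0.01 -0.09 -0.08] op 47.1 z [ 0.001 -0.001 -1.   ] y [ 0.971 -0.239  0.001]
```

step_arm([
  {"gripper":40,"slide":[0,0,-0.015],"angular":[0,0,0]},
  {"gripper":40,"slide":[0,0,-0.015],"angular":[0,0,0]},
])

```text
t: 20.95
position: [427.6, -82.5, 63.3]
eef_rot: [0.001, 0.787, 0.617, -0.0]
force: [0.4, -0.3, -2.3]
opening: 47.1
```

```bash
python3 -c "
from h import *
rep()"
```

```text
t 20.95 q [-1.930e-01  2.890e-01  2.154e+00 -2.000e-03  6.980e-01  5.000e-02] p [427.6 -82.5  63.3] F [ 0.4 -0.3 -2.3] T [-0.04 -0.06  0.01] op 47.1 z [ 0.001 -0.001 -1.   ] y [ 0.971 -0.239  0.001]
```

step_arm([
  {"gripper":40,"slide":[0,0,-0.015],"angular":[0,0,0]},
  {"gripper":40,"slide":[0,0,-0.015],"angular":[0,0,0]},
])

```text
t: 21.2
position: [427.7, -82.5, 62.4]
eef_rot: [0.001, 0.787, 0.617, -0.0]
force: [-0.5, -0.7, -1.8]
opening: 47.3
```

```bash
python3 -c "
from h import *
rep()"
```

```text
t 21.2 q [-1.930e-01  2.900e-01  2.154e+00 -2.000e-03  6.960e-01  5.000e-02] p [427.7 -82.5  62.4] F [-0.5 -0.7 -1.8] T [-0.08 -0.11 -0.06] op 47.3 z [ 0.001 -0.001 -1.   ] y [ 0.971 -0.239  0.001]
```

step_arm([
  {"gripper":40,"slide":[0,0,-0.015],"angular":[0,0,0]},
  {"gripper":40,"slide":[0,0,-0.015],"angular":[0,0,0]},
])

```text
t: 21.45
position: [427.8, -82.5, 62.2]
eef_rot: [0.001, 0.787, 0.617, 0.0]
force: [-3.7, 1.8, 10.9]
opening: 46.8
```

```bash
python3 -c "
from h import *
rep()"
```

```text
t 21.45 q [-1.930e-01  2.910e-01  2.154e+00 -2.000e-03  6.960e-01  5.000e-02] p [427.8 -82.5  62.2] F [-3.7  1.8 10.9] T [0.08 0.57 0.02] op 46.8 z [ 0.001 -0.001 -1.   ] y [ 0.971 -0.239  0.001]
```

step_arm([
  {"gripper":40,"slide":[0,0,0.008],"angular":[0,0,0]},
  {"gripper":60,"slide":[0,0,0.008],"angular":[0,0,0]},
  {"gripper":75,"slide":[0,0,0.008],"angular":[0,0,0]},
  {"gripper":85,"slide":[0,0,0.008],"angular":[0,0,0]},
  {"gripper":85,"slide":[0,0,0.008],"angular":[0,0,0]},
  {"gripper":85,"slide":[0,0,0.008],"angular":[0,0,0]},
  {"gripper":85,"slide":[0,0,0.3],"angular":[0,0,0]},
  {"gripper":85,"slide":[0,0,0.8],"angular":[0,0,0]},
  {"gripper":85,"slide":[0,0,1.7],"angular":[0,0,0]},
  {"gripper":85,"slide":[0,-1,2.2],"angular":[0,0,0]},
  {"gripper":85,"slide":[0,-2,2.2],"angular":[0,0,0]},
  {"gripper":85,"slide":[0,-3,2.2],"angular":[0,0,0]},
])

```text
t: 22.95
position: [428.0, -264.5, 194.5]
eef_rot: [0.002, 0.787, 0.617, 0.0]
force: [0.2, -0.5, 0.3]
opening: 84.9
```

step_arm([
  {"gripper":85,"slide":[0,-1,0],"angular":[0,0,0]},
  {"gripper":85,"slide":[-1,-2,0],"angular":[0,0,0]},
  {"gripper":85,"slide":[-1,-2,0],"angular":[0,0,0]},
  {"gripper":85,"slide":[-1,-2,0],"angular":[0,0,0]},
])

```text
t: 23.45
position: [366.6, -383.4, 193.4]
eef_rot: [0.001, 0.788, 0.616, -0.0]
force: [0.1, 0.5, 0.5]
opening: 85.2
```

```bash
python3 - <<'E'
from h import *
from plant import robot
o,r=rep()
cv2.imwrite("pics/side9.png",cv2.resize(robot.read_camera("side")[100:350,200:460,::-1],None,fx=2.4,fy=2.4,interpolation=cv2.INTER_CUBIC))
cv2.imwrite("pics/top9.png",cv2.resize(robot.read_camera("top")[105:290,180:480,::-1],None,fx=2.6,fy=2.6,interpolation=cv2.INTER_CUBIC))
E
```

```text
t 23.45 q [-0.811  0.229  1.858 -0.     1.054 -0.566] p [ 366.6 -383.4  193.4] F [0.1 0.5 0.5] T [ 0.01 -0.1  -0.02] op 85.2 z [ 0.001 -0.001 -1.   ] y [ 0.97  -0.242  0.001]
```

View pics/side9.png

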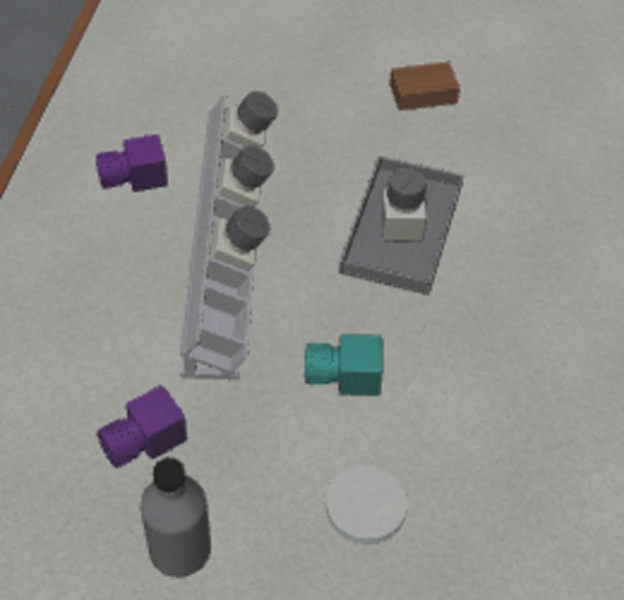

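View pics/top9.png

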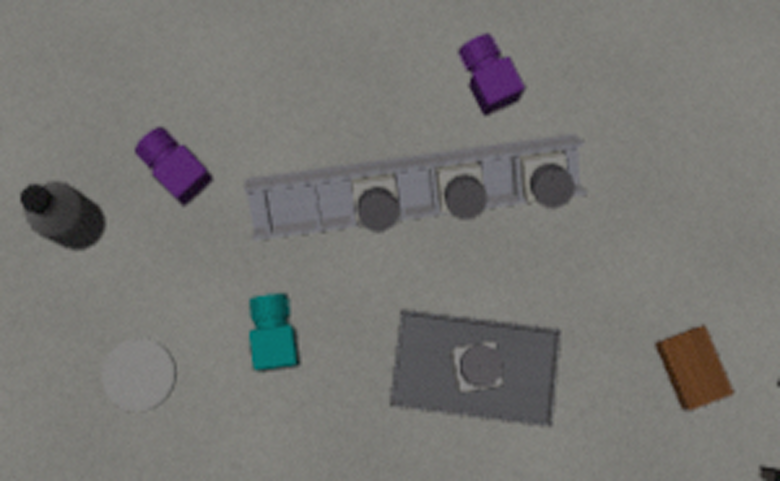

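```bash
python3 - <<'E'
from h import *
from plant import robot
for n,reg in (("top",{'a':(378,160,30,30),'b':(345,165,30,30),'c':(310,168,30,32),'dish':(215,232,40,35),'box':(428,225,40,42),'flask':(183,170,40,35)}),("side",{'a':(288,135,30,30),'b':(285,158,32,32),'c':(283,182,34,34),'dish':(333,290,40,40),'box':(358,122,38,28),'flask':(255,288,36,55)})):
    a=cv2.imread(f"pics/{n}0.png",0).astype(np.float32); b=cv2.cvtColor(robot.read_camera(n),cv2.COLOR_RGB2GRAY).astype(np.float32)
    for k,(x,y,w,h) in reg.items():
        s,rs=cv2.phaseCorrelate(a[y:y+h,x:x+w].copy(),b[y:y+h,x:x+w].copy(),cv2.createHanningWindow((w,h),cv2.CV_32F)); print(n,k,np.round(s,2),round(rs,2))
E
```

```text
top a [-0.17  0.33] 1.0
top b [ 0.02 -0.01] 0.96
top c [-0.13  0.1 ] 1.04
top dish [ 0.03 -0.02] 1.05
top box [-0.19  0.54] 1.03
top flask [-0.1  -0.01] 0.95
side a [0.21 0.15] 1.08
side b [ 0.16 -0.05] 1.02
side c [0.24 0.11] 0.97
side dish [-0.04 -0.03] 1.01
side box [0.15 0.04] 0.96
side flask [ 0.07 -0.02] 1.02
```

```bash
python3 -c "
from plant import robot
print(robot.close_job())"
```

```text
the job is handed in; nothing more can be done
None
```

The loose cap was on jar d. Jar d now stands upright on the floor of the steel tray, and I handed the job in at about 23.5 s of the 64 s allowed.

**Test twists:** Caps a, b and c each resisted after about 0.2 rad, at 0.77, 0.64 and 0.56 N m, so I released them there. Cap d turned 1.16 rad (an eighth of a turn is 0.785) with almost no torque, and I left it turned.

**Placing:** I drew jar d out along its axis, turned it upright and lowered it until it touched the tray floor at about 13 N. I then let go and moved the arm clear.

**Last checks:**
- **Jars and tray:** The top and side pictures show jar d upright inside the tray and jars a, b and c in their pockets.
- **Movement since the start:** Jars a, b and c, the dish and the bottle shifted by less than 0.4 px between the first and last pictures.
- **One reading that disagrees:** The slide box showed a shift of about 0.5 px (roughly 1 mm) in the top view, but only 0.15 px in the side view. The gripper stayed far above it, so I put this down to the arm's shadow.
- **Rack position:** My two position estimates differed by 2–3 mm. I used the wrist camera's, because its calibration matched the fingertips in the picture.

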